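# Set the truffle shaver and slide the pizza plate under it

### The arm

A 6-joint arm with a two-finger parallel gripper is mounted at the origin on the work surface. World frame = base frame: x ahead of the robot, y to its left, z up, the work surface at z = 0. Lengths are in m, angles in rad, forces in N, time in s.
With the tool pointing down it reaches from about 0.35 to 0.85 m from the base axis. Payload 8.1 kg.
Tool frame: the origin (TCP) lies at the very end of the fingers, on their centre line; the grasp point (between the pads) lies 19 mm behind it; z points along the fingers, y is the line along which they close (so a half turn about z gives the same grasp; the last joint's range is limited). The gripper opens to 85 mm and grips with 20 to 120 N. Pads are 22 mm wide; open, the fingers measure 114 mm over their backs; the gripper's body (76 mm by 85 mm) begins 54 mm behind the grasp point. The pads swing forward as they close: fully open they stand 13 mm farther back than shut.
Start: joints at [1.021, 0.13, 1.488, -0, 1.523, -0.085], TCP at [0.269, 0.536, 0.231] pointing down, gripper open.
Joint ranges: [-2.96, 2.96], [-0.89, 2.26], [0.02, 2.5], [-1.34, 4.48], [0, 2.73], [-2.66, 2.66]. Speed limits (rad/s): [2.39, 2.39, 2.79, 3.14, 3.14, 3.14].

### API

Orientations are given as a unit quaternion [w, x, y, z].
In Python, from rig import monitor, viewer, env gives the robot as it stands.
- The arm moves only by the shell command python3 -m jog 'ROWS' [FORCE]. ROWS is JSON, one flat list of numbers, 7 for each row, row after row: the turn, a rotation vector about the world's x, y, z in units of 5 degrees (1.0 is 5 degrees), then the shift along the world's x, y, z in units of 30 mm (1.0 is 30 mm), then the finger opening in mm, from 0 to 85.4. A call has exactly 8 rows; each row shifts and turns the commanded pose from where the row before left it; what a row does not reach is not made up. A row lasts 1/12 s, in which the tool goes at most 41.7 mm and 7.16 degrees, less where a joint would pass 70% of its speed; a pose out of reach is approached as far as the arm can. A call is refused whole if a number of a shift passes 1 or a number of a turn 1, either way. A call with a gripper value outside its range is refused whole. The fingers move at their own pace and stop on an object; FORCE is the grip in N (left out, the last holds). Time passes only in rows, so rows that do not move let the fingers close, or fill a call up. It gives the time, the measured TCP pose, the force, the opening and the grip force at its end, in the units of the state.
- monitor.state(): the state, without advancing time (a new reading comes with each control period).
- viewer.camera(name): name is "scene" or "side" or "wrist"; returns a dict with "color" (384x512x3 uint8, red, green, blue), "fx", "fy", "cx", "cy" (pixels), "R" (3x3) and "t" (3): a world point X has camera coordinates R X + t; the wrist camera has in their place "mount" (4x4, takes a point from camera to tool coordinates, whose origin is the TCP and whose axes are the flange's). Camera axes: x right, y down, z forward; pixel columns grow to the right and rows downward; lengths in m; the calibration is good to about 2 mm. A picture is of the moment at which its call begins: read the wrist's pose just before it. There is no depth.
- env.hand_in(): hands the job in; it is judged then, once.
The state is a dict: "clock": time; "joint_positions": joint angles; "joint_velocities": joint speeds; "joint_efforts": joint torques, N m; "tcp_pos": TCP position; "eef_rot": TCP orientation; "ft_force": force on the tool from outside, world axes, zero at the start; "torque": the same for the moment, N m; "width": finger opening in m; "grasp_force": force on a finger pad.
Only numpy, scipy, OpenCV 4.12 (cv2) and the standard library are available. Lean on these libraries where they do the work, as an engineer would, in place of code of your own. Each camera call takes 0.05 s, during which the arm holds its last target. There are 200 camera calls.

### The job

First turn the black knob on top of the truffle shaver in small steps until the black needle lines up with the red mark (not the green one), and let go of the knob. Then slide the white plate with the pizza slice across the tablecloth, without lifting or tipping it, until it sits centred on the round mat under the shaver's spout. Leave the blue bowl, the shaker and the oil bottle where they stand.

Things in the scene. Friction and masses are not known exactly. Their poses are not given: they have to be found in the camera images.
- shaver: Fixed truffle shaver: steel housing 150 (x) x 200 (y) x 120 mm high, black top deck. Origin at the centre of its underside; -x side faces the robot; place and yaw vary. From its front a spout 50 mm wide (underside at 76 mm height, top 113, a truffle on it to 135) sticks out 105 mm over a round mat. On the deck: the knob and, behind it, a white scale 124 mm long along the shaver's y.
- knob_grip (a point): Point on the vertical axis of the round black fluted knob (40 mm diameter, 36 mm tall), 20 mm above its underside, 30 mm above the deck, 16 mm below its top: a good height to grip, at any yaw. The knob sits on a 10 mm high collar at (-22, 0) mm in the shaver's frame, turns 6.1 rad from stop to stop and stays where it is left.
- needle_tip (a point): Tip of the black needle (18 x 3 mm) that slides along the white scale, in the shaver's y, geared to the knob: 18 mm per rad. Turning the knob clockwise seen from above moves the needle to the shaver's -y (right, seen from the robot), anticlockwise to +y. It moves only by the knob.
- red_mark: Red mark fixed on the far edge of the scale, on either half of it: a 4 mm wide finger with a 12 mm wide tab behind it, pointing at the needle. Origin at the finger's point, axes parallel to the shaver's; the needle is lined up when the y of its tip in this frame is 0.
- green_mark: The same mark in green, on the other half of the scale, for another dish: not the one to use. Origin as for the red one.
- plate: Loose white ceramic plate, 190 mm in diameter at the rim, 24 mm high, 380 g, with a pizza slice on it (up to 24 mm above the table). Origin at the centre of its underside. The rim is round and overhangs the foot, so fingers held low push against the rim. Starts to the left or right of the mat.
- spot (a point): Centre of the round dark green mat with a gold ring, 224 mm in diameter and flat on the table (1.5 mm, no obstacle), 190 mm in front of the shaver's origin, under the spout. The plate's centre belongs here.
- bowl: Bystander: loose blue bowl, 110 mm in diameter, 45 mm high, on the other side of the mat from the plate. Origin at the centre of its underside.
- shaker: Bystander: loose reddish jar shaker, 56 mm in diameter, 105 mm high. Origin at the centre of its underside.
- oil: Bystander: loose green oil bottle, 64 mm in diameter, 180 mm high. Origin at the centre of its underside.
Not all that is in view belongs to the job. Of the things shaped like the plate, the white one is meant.

How it is judged:
By the outcome, as a careful person would: the job done as asked, in the order asked, and still so for the second after the job is handed in, with the robot touching nothing.
It also fails if it takes over 72 s, if anything falls off the work surface, if the arm or the gripper's body presses on something with over 40 N, if the wrist force passes 120 N, or if a joint passes its speed limit or range.

## Working session

There is one attempt and no reset: what is moved stays moved. The work goes in short steps, Python scripts to look and compute and a shell command to move; the robot and the scene stay as the last step left them, time stands still between calls to the robot, and variables do not carry over. Pictures are saved under pics/ and viewed, at most 12 in all, crops included, and the job is handed in when it is done.

```bash
mkdir -p pics; ls; cat > h.py <<'E'
from rig import monitor, viewer, env
import numpy as np, cv2
from scipy.spatial.transform import Rotation as Ro
def cam(n):
    s=monitor.state(); c=viewer.camera(n)
    if n=="wrist":
        q=np.array(s["eef_rot"]); T=np.eye(4); T[:3,:3]=Ro.from_quat(q[[1,2,3,0]]).as_matrix(); T[:3,3]=s["tcp_pos"]
        W=np.linalg.inv(T@np.array(c["mount"])); c["R"]=W[:3,:3]; c["t"]=W[:3,3]
    return {k:(np.array(v) if k in("R","t","color") else v) for k,v in c.items()}
def save(c,f,crop=None,k=1):
    im=c["color"][...,::-1]
    if crop: im=im[crop[1]:crop[3],crop[0]:crop[2]]
    cv2.imwrite(f,cv2.resize(im,None,fx=k,fy=k,interpolation=cv2.INTER_CUBIC))
def back(c,u,v,z):
    d=c["R"].T@np.array([(u-c["cx"])/c["fx"],(v-c["cy"])/c["fy"],1]); o=-c["R"].T@c["t"]
    return o+d*(z-o[2])/d[2]
def proj(c,X):
    p=c["R"]@np.array(X)+c["t"]; return np.array([c["fx"]*p[0]/p[2]+c["cx"],c["fy"]*p[1]/p[2]+c["cy"]])
E
python3 - <<'E'
from h import *
import pickle
for n in("scene","side"):
    c=cam(n); pickle.dump(c,open(n+".pkl","wb")); save(c,f"pics/{n}0.png",k=1.55); print(n,-c["R"].T@c["t"])
E
```

```text
pics
scene [1.37659417 0.02707552 0.7808335 ]
side [ 0.13761328 -0.66343976  0.79880347]
```

View pics/scene0.png

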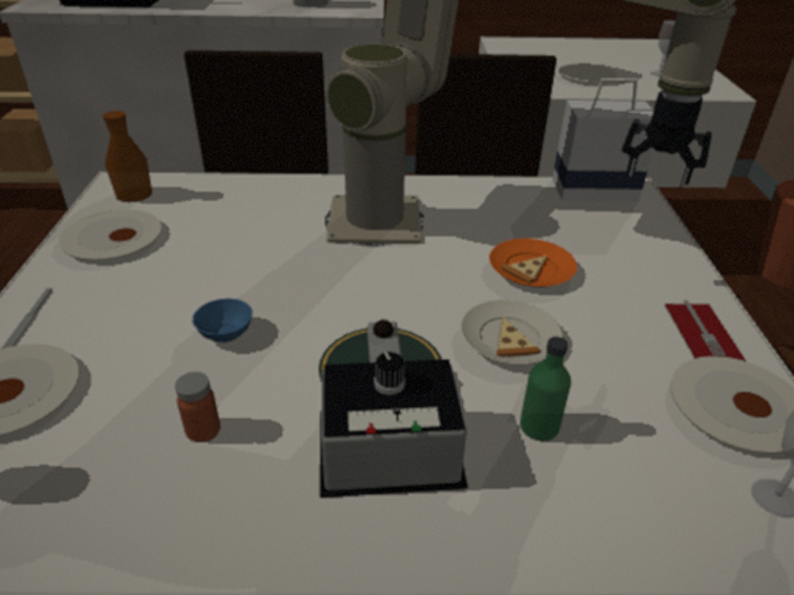

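View pics/side0.png

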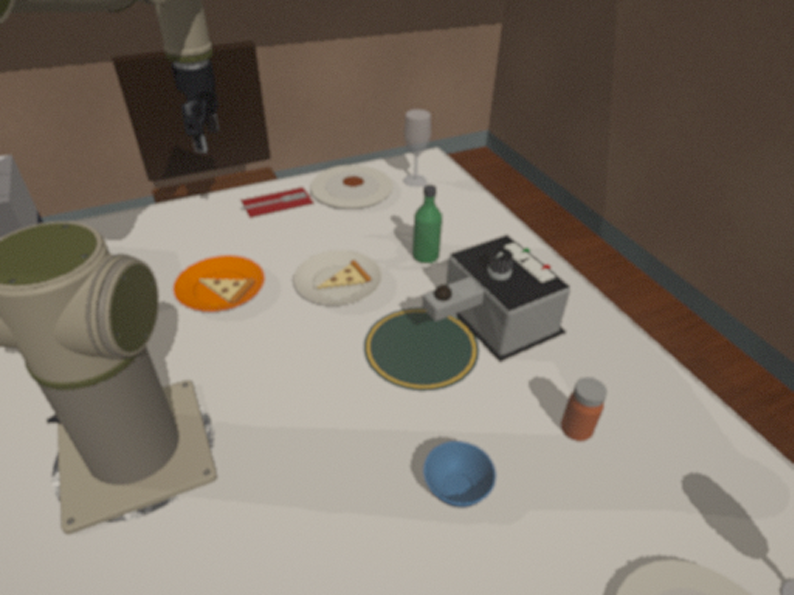

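The scene view (image right = +y) shows the needle at about (397,415), the red mark at (371,428), the green mark at (416,427) and the knob top at (390,358). The white plate with the slice is at (515,335), with the oil bottle beside it at (545,400). In the side view the mat is centred at about (421,348) and the plate at (337,278).

```bash
python3 - <<'E'
from h import *
import pickle
S=pickle.load(open("scene.pkl","rb"));D=pickle.load(open("side.pkl","rb"))
b=lambda c,u,v,z:np.round(back(c,u/1.55,v/1.55,z),3)[:2]
print("deck sc",[b(S,*p,.12) for p in((325,366),(455,362),(463,428),(323,434))])
print("deck sd",[b(D,*p,.12) for p in((507,238),(566,290),(505,317),(452,252))])
print("mat",b(D,421,348,.0015),[b(D,*p,.0015) for p in((365,346),(478,348),(421,310),(421,387))])
print("knob",b(S,390,358,.166),b(D,500,254,.166))
print("plate",b(S,513,333,.02),b(D,337,277,.02),[b(S,*p,.024) for p in((461,330),(567,338))])
print("bowl",b(S,222,318,.045),b(D,460,470,.045))
print("oil",b(S,543,432,0),b(D,426,255,.0),"shaker",b(S,193,380,.105), "orange",b(S,534,263,.02))
print("needle",b(S,397,418,.125),b(S,371,427,.125),b(S,416,425,.125),"scale",[b(S,*p,.122) for p in((349,420),(440,418))])
for n,c,X in(("S",S,0),("D",D,0)):pass
E
```

```text
deck sc [array([ 0.659, -0.062]), array([0.647, 0.135]), array([0.78 , 0.135]), array([ 0.793, -0.054])]
deck sd [array([0.77 , 0.123]), array([ 0.778, -0.062]), array([ 0.634, -0.079]), array([0.642, 0.126])]
mat [0.523 0.015] [array([0.427, 0.064]), array([ 0.623, -0.03 ]), array([0.572, 0.112]), array([ 0.479, -0.072])]
knob [0.691 0.036] [0.687 0.031]
plate [0.456 0.266] [0.445 0.262] [array([0.453, 0.169]), array([0.473, 0.362])]
bowl [ 0.45 -0.27] [ 0.44  -0.272]
oil [0.679 0.283] [0.67  0.279] shaker [ 0.675 -0.258] orange [0.218 0.348]
needle [0.768 0.046] [0.784 0.01 ] [0.78  0.071] scale [array([ 0.769, -0.02 ]), array([0.764, 0.105])]
```

```bash
python3 -m jog '[0,0,0,0.85,-1,0,85, 0,0,0,0.85,-1,0,85, 0,0,0,0.85,-1,0,85, 0,0,0,0.85,-1,0,85, 0,0,0,0.85,-1,0,85, 0,0,0,0.85,-1,0,85, 0,0,0,0.85,-1,0,85, 0,0,0,0.85,-1,0,85]' 30
python3 -m jog '[0,0,0,0.85,-1,0,85, 0,0,0,0.85,-1,0,85, 0,0,0,0.85,-1,0,85, 0,0,0,0.85,-1,0,85, 0,0,0,0.85,-1,0,85, 0,0,0,0.85,-1,0,85, 0,0,0,0.5,-0.6,0,85, 0,0,0,0,0,0,85]'
python3 - <<'E'
from h import *
import pickle
c=cam("wrist"); pickle.dump(c,open("w1.pkl","wb")); save(c,"pics/w1.png",k=1.55)
s=monitor.state(); print(s["tcp_pos"],s["eef_rot"],s["joint_positions"],-c["R"].T@c["t"],s["clock"])
E
```

```text
clock: 0.77
tcp_pos: [0.4736, 0.2946, 0.2309]
eef_rot: [-0.0, 0.23, 0.973, -0.0]
ft_force: [0.1, 0.8, 0.7]
width: 0.085
grasp_force: 0.0
clock: 1.43
tcp_pos: [0.6429, 0.0935, 0.23]
eef_rot: [-0.0, 0.233, 0.973, -0.001]
ft_force: [0.4, 0.7, -0.9]
width: 0.0852
grasp_force: 0.0
[0.64169873 0.09574562 0.23005883] [-7.04985451e-04  2.32063946e-01  9.72700192e-01 -4.05481431e-04] [ 6.93158479e-02  2.63860688e-01  1.33946721e+00 -3.52657035e-04
  1.53985266e+00 -1.03307109e+00] [0.57678208 0.12722522 0.37290969] 1.4833
```

View pics/w1.png

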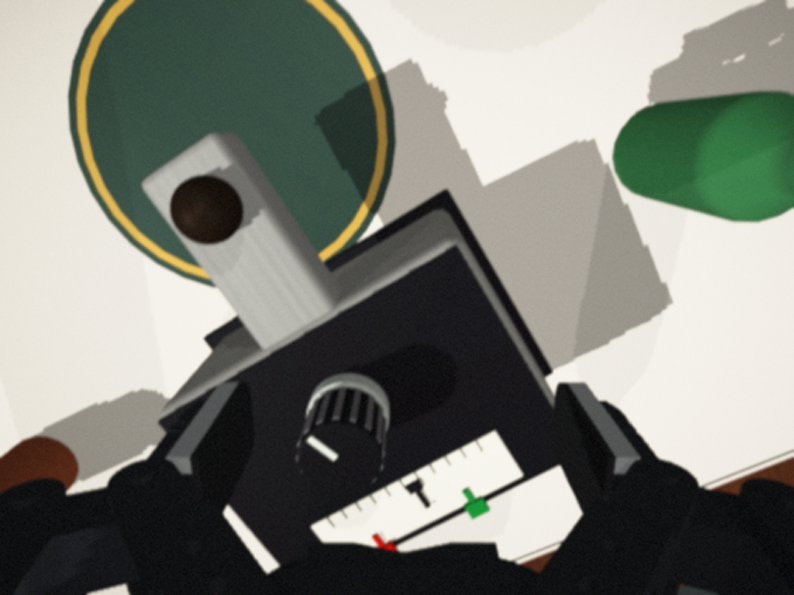

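The wrist view (image right = +y) shows the knob top at about (342,460). The needle runs from its head at (412,487) to its tip at (427,506). The red finger point is at (377,537) and the green one at (467,490). The mat is at upper left and the oil bottle at upper right.

```bash
python3 - <<'E'
from h import *
import pickle
W=pickle.load(open("w1.pkl","rb"))
b=lambda u,v,z:back(W,u/1.55,v/1.55,z)[:2]
k=b(342,460,.166); a=b(160,420,.12); e=b(458,243,.12); s1=b(311,527,.121); s2=b(497,430,.121)
yd=s2-s1; print("knob",k,"edge",a,e,"scale",s1,s2,np.linalg.norm(yd),"yaws",[np.arctan2(-(d)[0],d[1]) for d in(e-a,yd)])
y=yd/np.linalg.norm(yd)
for n,p in(("needle",(427,506)),("needlehead",(412,487)),("red",(377,537)),("green",(467,490))):
    q=b(*p,.123); print(n,q,(q-k)@y)
# mat ellipse points on outer edge
P=np.array([b(u,v,.0015) for u,v in((69,100),(395,130),(340,252),(175,266),(90,30))])
A=np.c_[2*P,np.ones(len(P))]; x=np.linalg.lstsq(A,(P**2).sum(1),rcond=None)[0]; print("mat",x[:2],np.sqrt(x[2]+x[:2]@x[:2]))
E
```

```text
knob [0.69452588 0.03553871] edge [ 0.65233324 -0.06245464] [0.63669409 0.12749223] scale [ 0.75239556 -0.02326088] [0.74211307 0.10187321] 0.12555584057166855 yaws [np.float64(0.08214904157558423), np.float64(0.08198760850100727)]
needle [0.76856144 0.04544589] 0.0038106950439748995
needlehead [0.75292898 0.04354435] 0.003195772848784919
red [0.77498714 0.00925408] -0.03278578384970618
green [0.76903676 0.07079073] 0.029031474712015632
mat [0.52453886 0.02400079] 0.10978214762964907
```

```bash
python3 -m jog '[0,0,0,0.59,-0.67,0,85, 0,0,0,0.59,-0.67,0,85, 0,0,0,0.59,-0.67,0,85, 0,0,0,0,0,-0.5,85, 0,0,0,0,0,-0.5,85, 0,0,0,0,0,0,85, 0,0,0,0,0,0,85, 0,0,0,0,0,0,85]'
```

```text
clock: 2.15
tcp_pos: [0.6938, 0.039, 0.2019]
eef_rot: [0.0, 0.23, 0.973, 0.0]
ft_force: [0.1, -0.2, 1.1]
width: 0.0849
grasp_force: 0.0
```

```bash
python3 -m jog '[0,0,0,0.02,-0.12,-0.6,85, 0,0,0,0,0,-0.6,85, 0,0,0,0,0,-0.6,85, 0,0,0,0,0,-0.45,85, 0,0,0,0,0,0,85, 0,0,0,0,0,0,60, 0,0,0,0,0,0,45, 0,0,0,0,0,0,30]' 30
python3 -m jog '[0,0,0,0,0,0,30, 0,0,0,0,0,0,30, 0,0,0,0,0,0,30, 0,0,0,0,0,0,30, 0,0,0,0,0,0,30, 0,0,0,0,0,0,30, 0,0,0,0,0,0,30, 0,0,0,0,0,0,30]'
```

```text
clock: 2.82
tcp_pos: [0.6958, 0.0346, 0.136]
eef_rot: [0.001, 0.23, 0.973, 0.0]
ft_force: [-1.0, 0.3, 0.5]
width: 0.0511
grasp_force: 0.0
clock: 3.48
tcp_pos: [0.6952, 0.0335, 0.1361]
eef_rot: [0.001, 0.231, 0.973, -0.0]
ft_force: [-3.3, -3.4, 5.9]
width: 0.0392
grasp_force: 30.6
```

```bash
python3 -m jog '[0,0,-0.6,0,0,0,30, 0,0,-0.6,0,0,0,30, 0,0,-0.6,0,0,0,30, 0,0,-0.6,0,0,0,30, 0,0,-0.6,0,0,0,30, 0,0,-0.6,0,0,0,30, 0,0,-0.6,0,0,0,30, 0,0,-0.6,0,0,0,30]'
python3 -m jog '[0,0,-0.6,0,0,0,30, 0,0,-0.6,0,0,0,30, 0,0,-0.6,0,0,0,30, 0,0,-0.6,0,0,0,30, 0,0,-0.6,0,0,0,30, 0,0,-0.6,0,0,0,30, 0,0,-0.6,0,0,0,30, 0,0,0,0,0,0,30]'
python3 - <<'E'
from h import *
import pickle
w=cam("wrist");pickle.dump(w,open("w2.pkl","wb"));s=cam("scene");pickle.dump(s,open("s2.pkl","wb"))
a=s["color"][220:300,195:310,::-1]; a=cv2.resize(a,None,fx=5,fy=5,interpolation=cv2.INTER_CUBIC)
b=cv2.resize(w["color"][...,::-1],None,fx=.4,fy=.4)
o=np.zeros((600,600,3),np.uint8); o[:400,:575]=a; o[410:410+b.shape[0],:b.shape[1]]=b; cv2.imwrite("pics/s2.png",o)
E
```

```text
clock: 4.15
tcp_pos: [0.6946, 0.0327, 0.1361]
eef_rot: [0.001, 0.429, 0.903, -0.001]
ft_force: [-8.3, -7.2, 8.6]
width: 0.0393
grasp_force: 30.8
clock: 4.82
tcp_pos: [0.6938, 0.0323, 0.1361]
eef_rot: [0.0, 0.587, 0.81, -0.002]
ft_force: [-12.8, -7.2, 11.0]
width: 0.0393
grasp_force: 31.2
```

View pics/s2.png

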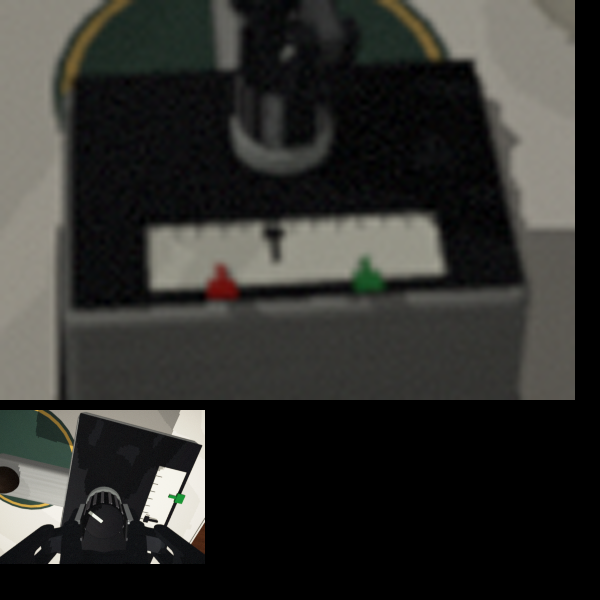

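The enlarged scene crop shows the needle tip at (276,260), the red point at (221,266) and the green point at (366,258). The needle has moved toward red as expected, and the gripper is still on the knob.

```bash
python3 - <<'E'
from h import *
import pickle
S=pickle.load(open("s2.pkl","rb")); y=np.array([-np.sin(.082),np.cos(.082)])
f=lambda u,v:back(S,195+u/5-.4,220+v/5-.4,.123)[:2]@y
n,r,g=f(276,260),f(221,266),f(366,258); print((r-n)*1e3,(g-r)*1e3,np.degrees((r-n)/.018))
E
python3 -m jog '[0,0,-0.8,0,0,0,30, 0,0,-0.8,0,0,0,30, 0,0,-0.8,0,0,0,30, 0,0,-0.8,0,0,0,30, 0,0,-0.8,0,0,0,30, 0,0,-0.8,0,0,0,30, 0,0,-0.8,0,0,0,30, 0,0,-0.8,0,0,0,30]'
python3 -m jog '[0,0,-0.8,0,0,0,30, 0,0,-0.8,0,0,0,30, 0,0,-0.8,0,0,0,30, 0,0,-0.8,0,0,0,30, 0,0,-0.8,0,0,0,30, 0,0,-0.8,0,0,0,30, 0,0,0,0,0,0,30, 0,0,0,0,0,0,30]'
python3 - <<'E'
from h import *
import pickle
w=cam("wrist");pickle.dump(w,open("w3.pkl","wb"));s=cam("scene");pickle.dump(s,open("s3.pkl","wb"))
a=s["color"][255:285,205:295,::-1]; a=cv2.resize(a,None,fx=8,fy=8,interpolation=cv2.INTER_CUBIC)
b=cv2.resize(w["color"][...,::-1],None,fx=.6,fy=.6)
o=np.zeros((500,730,3),np.uint8); o[:240,:720]=a; o[250:250+b.shape[0],:b.shape[1]]=b; cv2.imwrite("pics/s3.png",o)
E
```

```text
-23.430968373426474 61.633661373522806 -74.5830887612138
clock: 5.58
tcp_pos: [0.6925, 0.0322, 0.136]
eef_rot: [-0.0, 0.787, 0.616, -0.003]
ft_force: [-20.6, -8.1, 15.8]
width: 0.0392
grasp_force: 31.7
clock: 6.25
tcp_pos: [0.6916, 0.0327, 0.136]
eef_rot: [-0.0, 0.898, 0.441, -0.003]
ft_force: [-25.5, -7.1, 18.5]
width: 0.0393
grasp_force: 31.9
```

View pics/s3.png

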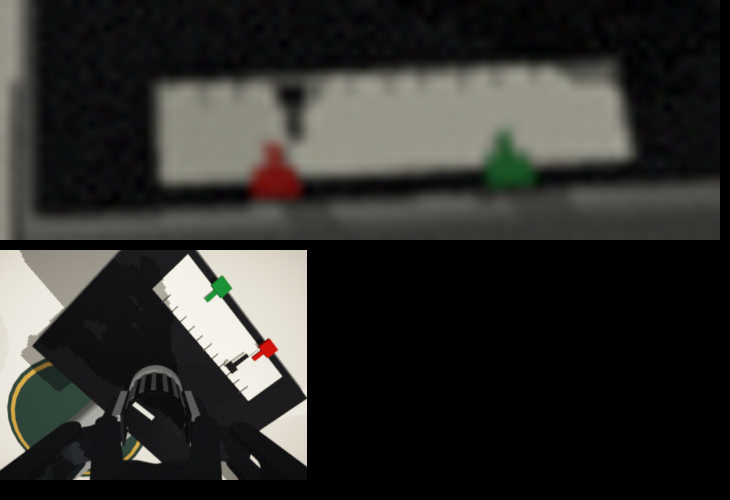

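The upper crop shows the needle tip at (294,138), the red point at (274,145) and the green point at (503,135). About 5 mm is left, and the wrist view below shows both needle and red mark clearly. I'll rectify that view into the shaver frame to measure the gap.

```bash
cat > ortho.py <<'E'
from h import *
import pickle,sys
from scipy import ndimage as N
def ortho(c,f=None,z=.123,k=8):  # k px/mm; shaver frame about knob axis: x 30..100 mm, y -70..70
    cs,sn=np.cos(.082),np.sin(.082); o=np.array([.6945,.0355]); x=np.arange(35,95,1/k); y=np.arange(-70,70,1/k)
    X,Y=np.meshgrid(x,y,indexing="ij"); P=np.stack([o[0]+(cs*X-sn*Y)/1e3,o[1]+(sn*X+cs*Y)/1e3,0*X+z],-1)
    q=P@c["R"].T+c["t"]; im=cv2.remap(c["color"],(c["fx"]*q[...,0]/q[...,2]+c["cx"]).astype(np.float32),(c["fy"]*q[...,1]/q[...,2]+c["cy"]).astype(np.float32),cv2.INTER_LINEAR)
    if f: cv2.imwrite(f,cv2.resize(im[...,::-1],None,fx=.7,fy=.7))
    return im,x,y
def marks(c,f=None):
    im,x,y=ortho(c,f); a=im.astype(float); r,g,b=a[...,0],a[...,1],a[...,2]; out={}
    for n,m in(("red",(r>2*g)&(r>90)),("green",(g>1.6*r)&(g>70))):
        for L in range(x.size):
            w=m[L].sum()/8
            if 2<w<7: out.setdefault(n,[]).append((x[L],y[m[L]].mean(),w))
    white=(a.min(-1)>110); dark=(a.max(-1)<90)
    h=N.binary_fill_holes(white|dark&False); d=h&dark
    lab,k=N.label(d); sz=N.sum(d,lab,range(1,k+1))
    for i in np.argsort(sz)[::-1][:2]:
        m=lab==i+1; out["needle%d"%sz[i]]=[(x[L],y[m[L]].mean(),m[L].sum()/8) for L in range(x.size) if m[L].any()]
    for n,v in out.items():
        v=np.array(v); print(n,len(v)/8,"mm long",np.round(v[::max(1,len(v)//5)],1).tolist())
E
python3 - <<'E'
from ortho import *
marks(pickle.load(open("w3.pkl","rb")),"pics/o3.png")
E
```

```text
red 8.875 mm long [[76.1, -33.6, 2.5], [77.9, -33.9, 4.1], [79.6, -33.9, 4.4], [81.4, -33.9, 4.1], [83.1, -33.9, 4.1], [84.9, -33.9, 5.6]]
green 8.875 mm long [[76.4, 27.6, 2.9], [78.1, 27.6, 3.8], [79.9, 27.6, 3.9], [81.6, 27.6, 3.8], [83.4, 27.6, 3.8], [85.1, 27.6, 5.0]]
needle5933 18.875 mm long [[56.0, -30.8, 0.5], [59.8, -27.6, 9.4], [63.5, -27.6, 3.4], [67.2, -27.8, 3.4], [71.0, -27.9, 3.1], [74.8, -28.3, 1.0]]
```

View pics/o3.png

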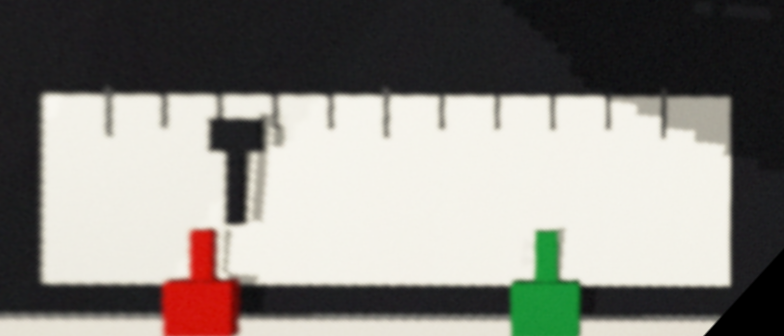

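The rectified view shows the needle at column 236 and red at 202, so about 6 mm, or roughly 19°, is left.

```bash
python3 -m jog '[0,0,-0.6,0,0,0,30, 0,0,-0.6,0,0,0,30, 0,0,-0.6,0,0,0,30, 0,0,-0.6,0,0,0,30, 0,0,-0.6,0,0,0,30, 0,0,-0.4,0,0,0,30, 0,0,0,0,0,0,30, 0,0,0,0,0,0,30]'
python3 - <<'E'
from ortho import *
w=cam("wrist");marks(w,"pics/o4.png"); print(monitor.state()["joint_positions"][5])
E
```

```text
clock: 7.02
tcp_pos: [0.6911, 0.0332, 0.136]
eef_rot: [-0.0, 0.953, 0.303, -0.004]
ft_force: [-28.5, -5.0, 19.5]
width: 0.039
grasp_force: 31.9
red 8.875 mm long [[76.2, -33.9, 2.6], [78.0, -33.9, 4.1], [79.8, -33.9, 4.1], [81.5, -33.9, 4.1], [83.2, -33.9, 4.1], [85.0, -33.8, 5.2]]
green 8.875 mm long [[76.5, 27.7, 3.0], [78.2, 27.6, 3.8], [80.0, 27.6, 3.6], [81.8, 27.6, 3.8], [83.5, 27.5, 3.6], [85.2, 27.6, 4.6]]
needle5816 18.625 mm long [[56.1, -30.8, 0.8], [59.8, -32.9, 9.2], [63.4, -33.0, 3.4], [67.0, -33.0, 3.1], [70.6, -33.2, 3.0], [74.2, -33.2, 3.0]]
0.9294788041460196
```

```bash
python3 -m jog '[0,0,-0.25,0,0,0,30, 0,0,-0.2,0,0,0,30, 0,0,0,0,0,0,30, 0,0,0,0,0,0,30, 0,0,0,0,0,0,30, 0,0,0,0,0,0,30, 0,0,0,0,0,0,30, 0,0,0,0,0,0,30]'
python3 - <<'E'
from ortho import *
w=cam("wrist");marks(w); print(monitor.state()["clock"])
E
```

```text
clock: 7.73
tcp_pos: [0.6911, 0.0333, 0.136]
eef_rot: [-0.0, 0.959, 0.285, -0.004]
ft_force: [-28.3, -5.9, 20.4]
width: 0.0392
grasp_force: 32.0
red 8.875 mm long [[76.4, -33.9, 3.4], [78.1, -33.9, 4.0], [79.9, -33.9, 4.1], [81.6, -33.9, 4.0], [83.4, -34.0, 4.1], [85.1, -33.1, 6.9]]
green 9.0 mm long [[76.5, 27.3, 2.4], [78.2, 27.6, 3.8], [80.0, 27.6, 3.6], [81.8, 27.6, 3.8], [83.5, 27.5, 3.6], [85.2, 27.5, 4.4]]
needle5931 18.875 mm long [[56.0, -30.9, 0.2], [59.8, -33.8, 9.4], [63.5, -33.6, 3.4], [67.2, -33.8, 3.4], [71.0, -33.8, 3.4], [74.8, -33.8, 0.1]]
7.7833
```

```bash
python3 -m jog '[0,0,0,-0.07,0,0.03,30, 0,0,0,-0.07,0,0.03,30, 0,0,0,0,0,0,30, 0,0,0,0,0,0,45, 0,0,0,0,0,0,60, 0,0,0,0,0,0,85, 0,0,0,0,0,0,85, 0,0,0,0,0,0,85]'
python3 -m jog '[0,0,0,0,0,0,85, 0,0,0,0,0,0,85, 0,0,0,0,0,0.3,85, 0,0,0,0,0,0.6,85, 0,0,0,0,0,0.9,85, 0,0,0,0,0,0.9,85, 0,0,0,0,0,0.4,85, 0,0,0,0,0,0,85]'
python3 - <<'E'
from ortho import *
w=cam("wrist");marks(w);pickle.dump(w,open("w5.pkl","wb"));s=cam("scene");pickle.dump(s,open("s5.pkl","wb")); marks(s)
save(s,"pics/s5.png",k=1.55)
E
```

```text
clock: 8.45
tcp_pos: [0.6906, 0.0348, 0.1358]
eef_rot: [-0.0, 0.958, 0.285, 0.0]
ft_force: [-0.1, -0.1, -0.4]
width: 0.0851
grasp_force: 0.0
clock: 9.12
tcp_pos: [0.6927, 0.0344, 0.2343]
eef_rot: [0.001, 0.959, 0.285, 0.004]
ft_force: [0.8, -0.4, 0.5]
width: 0.085
grasp_force: 0.0
red 8.75 mm long [[76.5, -33.9, 2.5], [78.2, -33.8, 3.5], [80.0, -33.9, 3.4], [81.8, -33.9, 3.4], [83.5, -33.8, 3.5]]
green 8.875 mm long [[76.8, 27.6, 2.1], [78.5, 27.6, 3.2], [80.2, 27.6, 3.2], [82.0, 27.5, 3.4], [83.8, 27.6, 3.5], [85.5, 27.5, 5.9]]
needle4550 17.875 mm long [[56.4, -31.1, 0.5], [59.9, -33.5, 8.6], [63.4, -33.6, 2.5], [66.9, -33.6, 2.4], [70.4, -33.7, 2.2], [73.9, -33.8, 1.8]]
red 4.25 mm long [[81.9, -33.1, 2.1], [82.8, -33.2, 2.5], [83.5, -33.3, 3.0], [84.2, -33.4, 3.6], [85.0, -33.3, 4.8], [85.8, -33.5, 6.4]]
green 3.625 mm long [[83.6, 27.9, 2.1], [84.2, 27.6, 3.1], [84.9, 27.6, 3.8], [85.5, 27.5, 4.6], [86.1, 27.4, 5.8], [93.9, 28.0, 6.9]]
```

View pics/s5.png

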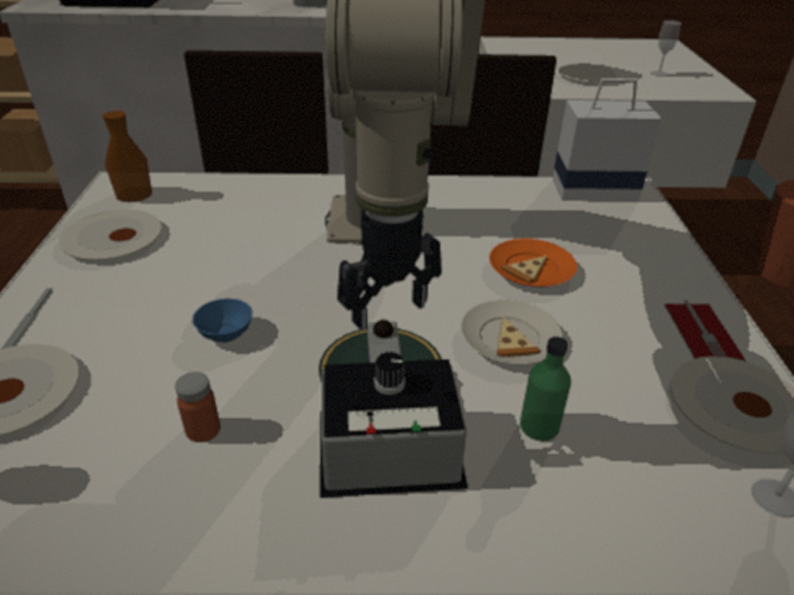

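The needle is lined up with red at about (371,428) and the knob is free; the last wrist measurement leaves about 0.1–0.2 mm of error. Nothing else has moved. Next I go behind the plate, rotating the fingers square to the push direction.

```bash
python3 -m jog '[0,0,0.9,-0.55,0.71,0.1,85, 0,0,0.9,-0.55,0.71,0.1,85, 0,0,0.9,-0.55,0.71,0.1,85, 0,0,0.9,-0.55,0.71,0,85, 0,0,0.9,-0.55,0.71,0,85, 0,0,0.9,-0.55,0.71,0,85, 0,0,0.9,-0.55,0.71,0,85, 0,0,0.9,-0.55,0.71,0,85]'
python3 -m jog '[0,0,0.9,-0.55,0.71,0,85, 0,0,0.9,-0.55,0.71,0,85, 0,0,0.9,-0.55,0.71,0,85, 0,0,0.9,-0.55,0.71,0,85, 0,0,0.9,-0.55,0.71,0,85, 0,0,0.9,-0.55,0.71,0,85, 0,0,0.9,-0.55,0.71,0,85, 0,0,0.9,-0.55,0.71,0,85]'
python3 -m jog '[0,0,0,0,0,0,70, 0,0,0,0,0,0,70, 0,0,0,0,0,0,70, 0,0,0,0,0,0,70, 0,0,0,0,0,0,70, 0,0,0,0,0,0,70, 0,0,0,0,0,0,70, 0,0,0,0,0,0,70]'
python3 - <<'E'
from h import *
import pickle
w=cam("wrist");pickle.dump(w,open("w6.pkl","wb")); save(w,"pics/w6.png",k=1.55); s=monitor.state(); print(s["tcp_pos"],s["eef_rot"],s["joint_positions"])
E
```

```text
clock: 9.88
tcp_pos: [0.5564, 0.2054, 0.2349]
eef_rot: [-0.001, 0.822, 0.569, -0.002]
ft_force: [0.4, 1.1, 0.8]
width: 0.0852
grasp_force: 0.0
clock: 10.55
tcp_pos: [0.4245, 0.3755, 0.235]
eef_rot: [-0.001, 0.606, 0.795, -0.002]
ft_force: [-0.5, 0.2, 0.6]
width: 0.0851
grasp_force: 0.0
clock: 11.22
tcp_pos: [0.4268, 0.3749, 0.2377]
eef_rot: [0.0, 0.608, 0.794, 0.0]
ft_force: [0.3, 0.7, -0.9]
width: 0.0699
grasp_force: 0.0
[0.42671238 0.37498727 0.23765554] [1.80810999e-05 6.08212948e-01 7.93773901e-01 6.01036023e-05] [ 6.30715774e-01  4.15397924e-02  1.57061044e+00 -7.47142333e-07
  1.52931690e+00  3.67534095e-01]
```

View pics/w6.png

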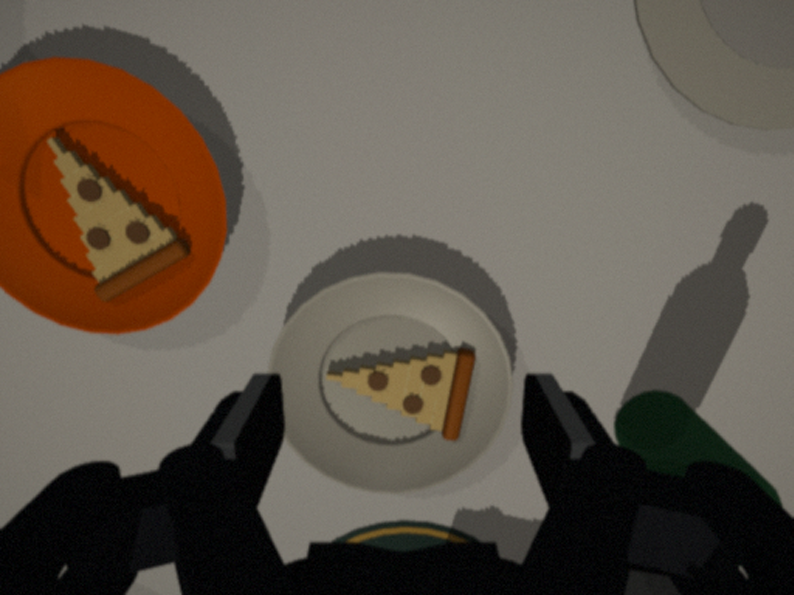

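The wrist view shows the white plate's rim spanning u 272–512 and v 272–492. The orange plate at left and the oil bottle at right are both clear of the push path.

```bash
python3 - <<'E'
from h import *
import pickle
w=pickle.load(open("w6.pkl","rb")); o=-w["R"].T@w["t"]; print("cam",o, "R",np.round(w["R"],2).tolist())
P=np.array([back(w,u/1.55,v/1.55,.023)[:2] for u,v in((272,370),(512,380),(392,272),(392,492),(305,300),(480,303),(316,462),(468,464))])
A=np.c_[2*P,np.ones(len(P))]; x=np.linalg.lstsq(A,(P**2).sum(1),rcond=None)[0]; c=x[:2]; print("plate",c,np.sqrt(x[2]+c@c))
sp=np.array([.526,.0225]); d=sp-c; L=np.linalg.norm(d); d/=L; print(L,d,"yaw deg of y-axis wanted",np.degrees(np.arctan2(d[0],-d[1])))
q=[0,.6082,.7938,0]; print("now",np.degrees(np.arctan2(.7938**2-.6082**2,2*.6082*.7938)))
t=monitor.state()["tcp_pos"]; st=c-d*.120; print("start TCP",st,"shift units",(st-np.array(t[:2]))/.03)
E
```

```text
cam [0.40809706 0.44695817 0.38054933] R [[0.97, 0.26, 0.0], [0.25, -0.92, 0.3], [0.08, -0.28, -0.96]]
plate [0.44957389 0.26368924] 0.09281529600250771
0.2530083022021647 [ 0.30206957 -0.95328588] yaw deg of y-axis wanted 17.58194887872495
now 15.082197858365795
start TCP [0.41332554 0.37808355] shift units [-0.44622792  0.10320936]
```

```bash
python3 -m jog '[0,0,0.25,-0.22,0.1,0,70, 0,0,0.25,-0.23,0.05,0,70, 0,0,0,0,0,-0.8,70, 0,0,0,0,0,-1,70, 0,0,0,0,0,-1,70, 0,0,0,0,0,-1,70, 0,0,0,0,0,-1,70, 0,0,0,0,0,-0.9,70]'
python3 -m jog '[0,0,0,0,0,-0.7,70, 0,0,0,0,0,-0.5,70, 0,0,0,0,0,-0.3,70, 0,0,0,0,0,-0.2,70, 0,0,0,0,0,-0.1,70, 0,0,0,0,0,-0.1,70, 0,0,0,0,0,0,70, 0,0,0,0,0,0,70]'
```

```text
clock: 11.93
tcp_pos: [0.4117, 0.3798, 0.0649]
eef_rot: [-0.0, 0.59, 0.808, -0.0]
ft_force: [0.6, 0.3, -0.3]
width: 0.0701
grasp_force: 0.0
clock: 12.6
tcp_pos: [0.4135, 0.3802, 0.0105]
eef_rot: [0.0, 0.59, 0.807, 0.001]
ft_force: [-0.1, -0.6, -0.6]
width: 0.0699
grasp_force: 0.0
```

```bash
python3 -m jog '[0,0,0,0,0,-0.1,70, 0,0,0,0,0,-0.1,70, 0,0,0,0.06,-0.19,0,70, 0,0,0,0.06,-0.19,0,70, 0,0,0,0.06,-0.19,0,70, 0,0,0,0.06,-0.19,0,70, 0,0,0,0.06,-0.19,0,70, 0,0,0,0.06,-0.19,0,70]'
python3 -m jog '[0,0,0,0.09,-0.285,0,70, 0,0,0,0.09,-0.285,0,70, 0,0,0,0.09,-0.285,0,70, 0,0,0,0.09,-0.285,0,70, 0,0,0,0.09,-0.285,0,70, 0,0,0,0.09,-0.285,0,70, 0,0,0,0.06,-0.19,0,70, 0,0,0,0.03,-0.095,0,70]'
python3 - <<'E'
from h import *
import pickle
c=cam("side"); pickle.dump(c,open("d7.pkl","wb")); save(c,"pics/d7.png",(150,100,400,280),3)
E
```

```text
clock: 13.27
tcp_pos: [0.424, 0.3451, 0.0037]
eef_rot: [-0.0, 0.591, 0.807, 0.0]
ft_force: [-0.2, 1.8, -0.6]
width: 0.0699
grasp_force: 1.1
clock: 13.93
tcp_pos: [0.443, 0.2847, 0.0036]
eef_rot: [0.0, 0.591, 0.807, -0.0]
ft_force: [-0.0, 3.7, -0.2]
width: 0.0698
grasp_force: 1.2
```

View pics/d7.png

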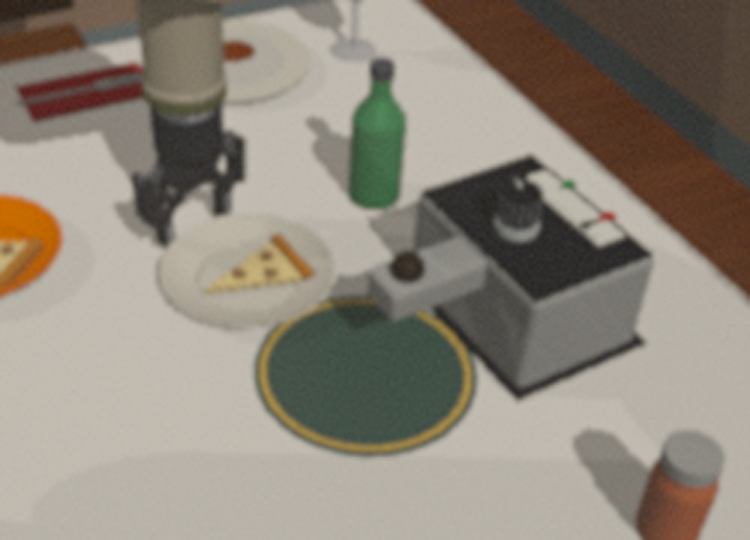

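The side crop shows the plate (rim u 158–336, v 212–328) flat in the fingers' cradle and heading for the mat (centre about (365,372)). The plate stays level and nothing else is touched.

```bash
python3 - <<'E'
from h import *
import pickle
w=pickle.load(open("d7.pkl","rb"))
def fit(pts,z):
    P=np.array([back(w,150+u/3,100+v/3,z)[:2] for u,v in pts])
    A=np.c_[2*P,np.ones(len(P))]; x=np.linalg.lstsq(A,(P**2).sum(1),rcond=None)[0]; c=x[:2]; return c,np.sqrt(x[2]+c@c)
c,r=fit(((158,270),(336,268),(247,212),(243,328),(185,230),(185,312),(310,230)),.021); m,rm=fit(((255,368),(476,374),(365,455),(280,310),(280,425),(450,432)),.0015)
t=np.array(monitor.state()["tcp_pos"][:2]); print("plate",c,r,"mat",m,rm,"plate-tcp",c-t,np.linalg.norm(c-t))
for sp in(m,np.array([.526,.0225])): print("to go units",(sp-c)/.03,sp-c)
E
```

```text
plate [0.47007998 0.19240843] 0.09506225554503597 mat [0.52733446 0.0246947 ] 0.11446092357599909 plate-tcp [ 0.02707956 -0.09222152] 0.09611509072961383
to go units [ 1.90848251 -5.59045766] [ 0.05725448 -0.16771373]
to go units [ 1.86400054 -5.66361429] [ 0.05592002 -0.16990843]
```

```bash
python3 -m jog '[0,0,0,0.05,-0.15,0,70, 0,0,0,0.1,-0.3,0,70, 0,0,0,0.11,-0.33,0,70, 0,0,0,0.11,-0.33,0,70, 0,0,0,0.11,-0.33,0,70, 0,0,0,0.11,-0.33,0,70, 0,0,0,0.11,-0.33,0,70, 0,0,0,0.11,-0.33,0,70]'
python3 -m jog '[0,0,0,0.11,-0.33,0,70, 0,0,0,0.11,-0.33,0,70, 0,0,0,0.11,-0.33,0,70, 0,0,0,0.11,-0.33,0,70, 0,0,0,0.11,-0.33,0,70, 0,0,0,0.11,-0.33,0,70, 0,0,0,0.07,-0.2,0,70, 0,0,0,0.03,-0.1,0,70]'
python3 - <<'E'
from h import *
import pickle
c=cam("side"); pickle.dump(c,open("d8.pkl","wb")); save(c,"pics/d8.png",(220,170,330,270),6); w=cam("wrist");pickle.dump(w,open("w8.pkl","wb"))
E
```

```text
clock: 14.65
tcp_pos: [0.4672, 0.2116, 0.0036]
eef_rot: [-0.0, 0.591, 0.807, -0.0]
ft_force: [-1.5, 2.6, -0.1]
width: 0.07
grasp_force: 1.2
clock: 15.32
tcp_pos: [0.4901, 0.1433, 0.0036]
eef_rot: [0.0, 0.591, 0.807, -0.0]
ft_force: [-1.3, 3.5, 0.1]
width: 0.0696
grasp_force: 1.2
```

View pics/d8.png

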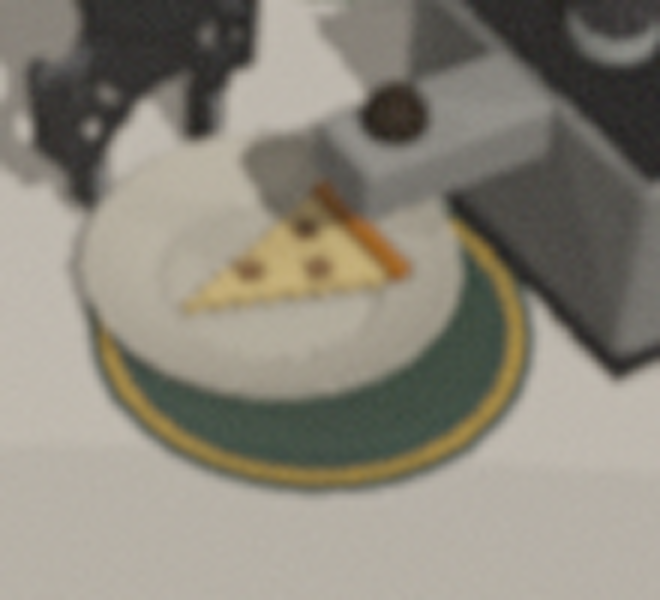

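The side crop shows the plate (rim left 76, right 465, bottom 402) partly over the mat (right edge 530, bottom 490). It has a few centimetres to go.

```bash
python3 - <<'E'
from h import *
import pickle
w=pickle.load(open("d8.pkl","rb"))
from scipy.optimize import least_squares as LS
def fit(pts,z,r):
    P=np.array([back(w,220+u/6-.4,170+v/6-.4,z)[:2] for u,v in pts])
    s=LS(lambda c:np.hypot(*(P-c).T)-r,P.mean(0)); return s.x,np.round(s.fun*1e3,1)
c,e=fit(((76,265),(465,260),(285,402),(130,350),(430,345),(210,388)),.021,.095); m,f=fit(((530,325),(325,490),(120,385),(500,425),(240,475)),.0015,.112)
t=np.array(monitor.state()["tcp_pos"][:2]); print("plate",c,e,"mat",m,f,"plate-tcp",c-t,np.linalg.norm(c-t))
for sp in(m,np.array([.5265,.0233])): print("to go units",(sp-c)/.03,sp-c)
E
```

```text
plate [0.51739667 0.05032286] [ 3.1  2.   1.6 -0.6  0.1 -1.6] mat [0.52868252 0.0236224 ] [-4.3  1.8 -4.3  0.6  0. ] plate-tcp [ 0.02745541 -0.09334366] 0.09729768079235877
to go units [ 0.37619489 -0.89001521] [ 0.01128585 -0.02670046]
to go units [ 0.30344419 -0.90076201] [ 0.00910333 -0.02702286]
```

```bash
python3 -m jog '[0,0,0,0.05,-0.14,0,70, 0,0,0,0.06,-0.16,0,70, 0,0,0,0.06,-0.16,0,70, 0,0,0,0.06,-0.16,0,70, 0,0,0,0.05,-0.14,0,70, 0,0,0,0.03,-0.08,0,70, 0,0,0,0.01,-0.03,0,70, 0,0,0,0,0,0,70]'
python3 -m jog '[0,0,0,-0.05,0.16,0,70, 0,0,0,-0.2,0.6,0,70, 0,0,0,-0.2,0.6,0,70, 0,0,0,-0.2,0.6,0.1,70, 0,0,0,0,0,0.5,70, 0,0,0,0,0,0.5,70, 0,0,0,0,0,0,70, 0,0,0,0,0,0,70]'
python3 - <<'E'
from h import *
import pickle
c=cam("side"); pickle.dump(c,open("d9.pkl","wb"));w=cam("wrist");pickle.dump(w,open("w9.pkl","wb"))
a=cv2.resize(c["color"][170:270,220:330,::-1],None,fx=5,fy=5,interpolation=cv2.INTER_CUBIC)
b=cv2.resize(w["color"][...,::-1],(230,172)); s=cam("scene"); pickle.dump(s,open("s9.pkl","wb")); b2=cv2.resize(s["color"][...,::-1],(230,172))
o=np.zeros((500,790,3),np.uint8);o[:,:550]=a;o[:172,555:785]=b;o[180:352,555:785]=b2;cv2.imwrite("pics/d9.png",o)
E
```

```text
clock: 16.08
tcp_pos: [0.4994, 0.118, 0.0036]
eef_rot: [0.0, 0.591, 0.807, -0.0]
ft_force: [-0.7, 1.9, 0.5]
width: 0.07
grasp_force: 0.6
clock: 16.75
tcp_pos: [0.4808, 0.1776, 0.0374]
eef_rot: [0.001, 0.59, 0.807, 0.001]
ft_force: [-0.0, -0.3, -1.3]
width: 0.0696
grasp_force: 0.0
```

View pics/d9.png

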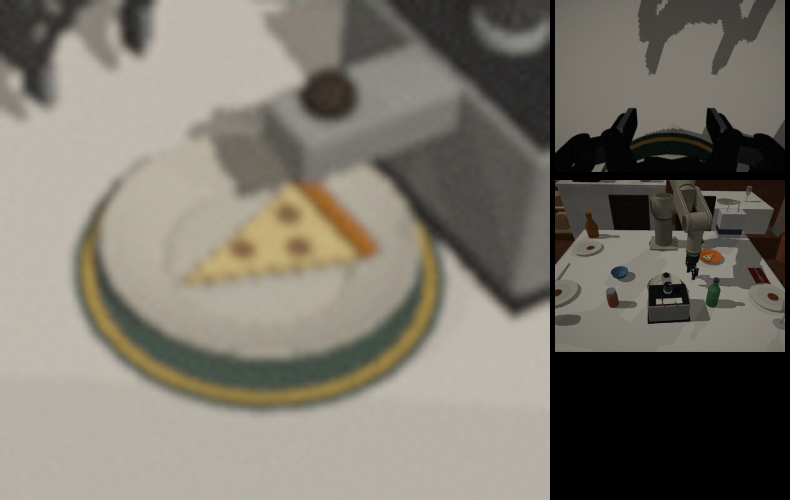

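The plate now sits on the mat with an even rim all round in the side crop: plate u 96–422, bottom 358; mat u 78–440, bottom 406. The gripper is clear.

```bash
python3 - <<'E'
from h import *
import pickle
from scipy.optimize import least_squares as LS
w=pickle.load(open("d9.pkl","rb"))
def fit(pts,z,r):
    P=np.array([back(w,220+u/5-.4,170+v/5-.4,z)[:2] for u,v in pts])
    s=LS(lambda c:np.hypot(*(P-c).T)-r,P.mean(0)); return s.x,np.round(s.fun*1e3,1)
c,e=fit(((96,240),(422,235),(262,358),(123,305),(400,300)),.021,.095); m,f=fit(((78,270),(440,270),(262,406),(110,345),(410,345)),.0015,.112)
print(c,e,m,f,(m-c)*1e3)
# model overlay: project mat ring/plate edges for the hypotheses, compare extremes
for n,ctr,r,z in(("plate",(.5268,.0245),.095,.022),("mat",(.5265,.0233),.112,.0015)):
    q=np.array([(proj(w,(ctr[0]+r*np.cos(a),ctr[1]+r*np.sin(a),z))-[220,170]+.4)*5 for a in np.linspace(0,6.28,200)]); print(n,q.min(0),q.max(0))
E
```

```text
[0.52593977 0.02556986] [ 1.1  3.2 -0.3  1.5 -1. ] [0.52711345 0.02687982] [-4.1 -2.3  2.5 -0.4 -2.7] [1.17368242 1.30996456]
plate [ 99.92454347 131.8333656 ] [420.62741834 358.05609437]
mat [ 72.13924882 139.50276545] [446.24752446 407.48643809]
```

```bash
python3 -m jog '[0,0,0,-0.1,0.4,0.7,70, 0,0,0,-0.1,0.4,0.7,70, 0,0,0,0,0,0.8,70, 0,0,0,0,0,0.8,70, 0,0,0,0,0,0.5,70, 0,0,0,0,0,0,70, 0,0,0,0,0,0,70, 0,0,0,0,0,0,70]' && python3 -c "
from rig import env; print(env.hand_in())"
```

```text
clock: 17.57
tcp_pos: [0.473, 0.2006, 0.1398]
eef_rot: [-0.001, 0.591, 0.807, -0.001]
ft_force: [0.3, -0.4, -0.8]
width: 0.0701
grasp_force: 0.0
the job is handed in; nothing more can be done
None
```

I handed the job in at 17.6 s: the needle is lined up with the red mark to within about 0.2 mm, the plate is centred on the mat to within about 2 mm, and the bowl, shaker and oil bottle were not touched; the hand-in returned no verdict.

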